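# Turn a ratchet gas valve down to the green mark

## Task

The burner gas valve on the bench is set too high: turn it down with its ratchet handle until the orange pointer points at the green clip. The ratchet is set for opening, so first flip its red direction lever all the way over to the other side, then swing the handle back and forth; turn the valve by its handle only and leave the jars and the tube rack where they are. Leave the lever flipped and let go.

Things in the scene. Friction and masses are not known exactly. Their poses are not given: they have to be found in the camera images.
- station: Brass gas valve on a dark steel foot (150 x 190 mm), fixed, 106 mm high. Origin: on the bench, on the vertical spindle axis about which wheel, pointer and handle turn. +x runs from the spindle to the middle of the white dial (radius 48 to 76 mm, 94 mm high, 100 degrees either side of +x); at joint 0 the handle lies along -x, towards the robot. Pipe stubs reach 128 mm along +y and -y, 36 mm up.
- handle (a joint): Handle angle (rad) about the spindle, anticlockwise from above positive; 0 = along the station's -x; stops at -0.6 and +0.6. Stays where left. At the grip it takes 2 N to swing idly, 6 to 7 N to drive the valve. The wheel has 16 teeth (0.39 rad apart): after an idle swing up to one tooth is lost before it bites, so a full swing turns the valve about 0.78 rad.
- handle_grip (a point): Middle of the black rubber grip of the handle, 165 mm from the spindle axis, 73 mm above the bench. The grip is 75 mm long, 28 mm wide and 26 mm high (60 to 86 mm above the bench, free space beneath). Its x axis points outwards along the handle, z up.
- selector (a joint): Angle (rad) of the red direction lever about its pin on the handle, 56 mm from the spindle axis; 0 = pointing outwards along the handle, anticlockwise from above positive; stops at -0.35 and +0.35; stays where left; 2 N sideways on its knob moves it. Positive (as at the start): the handle drives the valve anticlockwise only. Negative: clockwise only, clicking idly on the way back. Near 0: neither.
- selector_knob (a point): Middle of the upright red round knob (16 mm across, 94 to 130 mm above the bench) at the end of the direction lever, 46 mm from the lever's pin, 102 mm from the spindle axis when in line. This point is 112 mm above the bench. The lever's red arm beneath reaches up to 101 mm; the handle bar below it only to 76 mm.
- pointer: Black disc (56 mm across) with an orange arrow that reaches 47 mm out, 98 to 106 mm above the bench, and the toothed steel wheel (77 mm across) below it, on the valve spindle. Origin on the spindle axis at bench height; its +x is where the arrow points. Clockwise from above turns the gas down. Stiff, stays where left; turns up to 1.7 rad either side of the dial's middle. Not to be pushed by hand.
- green_clip: Green clip on the rim of the dial, 30 mm long radially and 21 mm wide (20 degrees as seen from the spindle), top 100 mm above the bench. Origin on the spindle axis at bench height; its +x points from the spindle to the middle of the clip. The clip is fixed and always lies clockwise of the pointer at the start, by 1.4 to 2.2 rad.
- jar_red_mid (a point): Loose sample jar with red lid, 68 mm across, 72 mm high; this point is its centre, 36 mm up. Leave alone.
- jar_blue_mid (a point): Loose sample jar with blue lid, 68 mm across, 72 mm high; this point is its centre, 36 mm up. Leave alone.
- tube_rack: White tube rack (70 x 200 x 116 mm) with red-capped tubes, long side along its y; origin under its centre. Leave alone.

How it is judged (in metres and radians):
On the way, in this order (a step that is already met when the one before it is completed fails the run):
1. the direction lever is flipped over to the clockwise side (selector below -0.22) (value of joint selector below -0.22 rad), for 0.2 s.
2. the pointer points at the green clip (within 0.175 rad of its middle) (angle between the x axis of pointer and the x axis of green_clip, either way round below 0.175 rad), for 0.2 s.
At the end, for the whole second after the job is handed in: The orange pointer points at the green clip, its direction within 0.175 rad (10 degrees, half the clip's width) of the clip's middle; the direction lever is still flipped to the clockwise side (selector below -0.2); pointer and handle are at rest, wherever the handle is (angle between the x axis of pointer and the x axis of green_clip, either way round below 0.175 rad and value of joint selector below -0.2 rad and angular speed of pointer below 0.05 rad/s and velocity of joint handle between -0.05 and 0.05 rad/s); the robot touches nothing.
It fails at once if the pointer is pushed by hand (contact force between any of the fingers, the arm and pointer above 4 N).
It fails at once if a jar or the tube rack is shifted by more than 20 mm (distance of any of jar_red_mid, jar_blue_mid, tube_rack from where it was at the start of the episode above 0.02 m).
It also fails if it takes over 72 s, if anything falls off the work surface, if the arm or the gripper's body presses on something with over 40 N, if the wrist force passes 120 N, or if a joint passes its speed limit or range.

## Robot

A 6-joint arm with a two-finger parallel gripper is mounted at the origin on the work surface. World frame = base frame: x ahead of the robot, y to its left, z up, the work surface at z = 0. Lengths are in m, angles in degrees, forces in N, time in s.
With the tool pointing down it reaches from about 0.35 to 0.775 m from the base axis. Payload 7.3 kg.
Tool frame: the origin (TCP) lies between the finger pads; the fingertips stand 19 mm ahead of it and the grasp point (between the pads) is the TCP; z points along the fingers, y is the direction in which the jaws open and shut (so a half turn about z gives the same grasp; the last joint's range is limited). The gripper opens to 92 mm and grips with 3 to 60 N. Pads are 19 mm wide; open, the fingers measure 130 mm over their backs; the gripper's body (75 mm by 190 mm) begins 47 mm behind the grasp point.
Start: joints at [57.697, 19.595, 87.324, -0, 73.075, -8.365], TCP at [0.213, 0.48, 0.246] pointing down, gripper open.
Joint ranges: [-145.02, 145.02], [-44.19, 115.74], [2.07, 154.8], [-57.11, 237.11], [16.16, 152.29], [-177.93, 177.93]. Speed limits (degrees/s): [147.25, 147.25, 180, 180, 180, 180].

## Interface

Orientations are given as [roll, pitch, yaw] about the fixed x, y, z axes, in that order (R = Rz(yaw) Ry(pitch) Rx(roll)).
In Python, from bench import * gives the robot as it stands. The module is installed in compiled form; this text tells all that it offers.
- The arm moves only by the tool play_rows, never from a script. Its arguments are lists of equal length, an entry for each row: "grip": the opening, from -1 (shut) to 1 (fully open); "delta_pos": the shift along the tool's x, y, z in m, a list of three; "turn": the turn, a rotation vector about the tool's x, y, z in degrees, a list of three. A call has 1 to 12 rows; each row is the pose to reach, as a shift and turn from the pose commanded when the call began, along the tool's axes at that moment; what a row does not reach only later rows make up. A row lasts 1/8 s, in which the tool goes at most 62.5 mm and 10.7 degrees, less where a joint would pass 70% of its speed; a pose out of reach is approached as far as the arm can. A call with a gripper value outside its range is refused whole. The fingers move at their own pace and stop on an object; the grip force is fixed at half the most. Time passes only in rows, so rows that repeat a pose let the fingers close. It gives the time, the measured TCP pose, the force and the opening at its end, in the units of the state.
- observe(): the state, without advancing time (a new reading comes with each control period).
- read_camera(name): name is "scene" or "side" or "wrist"; returns (picture, depth): 480x640x3 uint8, red, green, blue; 480x640 float32, m along the optical axis (not along the pixel's ray), 0 where there is no reading.
- camera_params(name): a dict with "fx", "fy", "cx", "cy" (pixels), "R" (3x3) and "t" (3): a world point X has camera coordinates R X + t. Camera axes: x right, y down, z forward; pixel columns grow to the right and rows downward; lengths in m; the calibration is good to about 2 mm. The wrist camera is an equidistant fisheye: a pixel r from the principal point sees the ray r / f radians off the axis. A picture is of the moment at which its call begins: read the wrist's pose just before it. camera_params takes no time and is no camera call; for the wrist camera it gives the pose at the moment of the call.
- sign_off(): hands the job in, once; it reports no verdict.
Trained networks look in the newest picture that a camera, given by its name, has taken for a name from the list of things; names that differ only in an ending like _2 or _b are one class to them, and where a whole thing is asked for, a point or a joint stands for the part that bears it (a point fixed in the world has none). Each returns a list of dicts, best first, with "conf" (0 to 1); they miss things now and then, are a little off and sometimes report something else, mostly with a low value. They report only what shows in the picture. A call takes as long as a camera call.
- boxes_of(camera, name): "centre" ([x, y, z] in m, in world coordinates, good to about 4 mm: the middle of the surface that is visible of it).
The state is a dict: "time_s": time; "joints": joint angles; "qvel": joint speeds; "effort": joint torques, N m; "tool_pos": TCP position; "ee_rot": TCP orientation; "contact_force": force on the tool from outside, world axes, zero at the start; "torque": the same for the moment, N m; "grip_width": finger opening in m.
Only numpy, scipy, OpenCV 4.12 (cv2) and the standard library are available. Lean on these libraries where they do the work, as an engineer would, in place of code of your own. Each camera call takes 0.05 s, during which the arm holds its last target. There are 200 camera calls.

## Working session

There is one attempt and no reset: what is moved stays moved. The work goes in short steps, Python scripts to look and compute and a tool call to move; the robot and the scene stay as the last step left them, time stands still between calls to the robot, and variables do not carry over. Pictures are saved under pics/ and viewed, about 8 in all and at most 12, crops included, and the job is handed in when it is done.

Besides the shell and the picture viewer there is one more tool, called after "Call:" by a JSON object that holds its "method" and its "body". play_rows: Moves the arm, as the interface text tells. Its arguments: {"type":"object","properties":{"grip":{"type":"array","items":{"type":"number"}},"delta_pos":{"type":"array","items":{"type":"array","items":{"type":"number"}}},"turn":{"type":"array","items":{"type":"array","items":{"type":"number"}}}},"required":["grip","delta_pos","turn"]}

```bash
mkdir -p pics; python3 - <<'E'
from bench import *
import cv2,numpy as np
s=observe();print(s['time_s'],s['tool_pos'],s['ee_rot'])
for c in ['scene','side']:
    im,d=read_camera(c);cv2.imwrite(f'pics/{c}0.png',im[:,:,::-1])
    np.save(f'{c}d.npy',d)
    for n in ['station','handle_grip','selector_knob','pointer','green_clip','jar_red_mid','jar_blue_mid','tube_rack']:
        print(c,n,[(np.round(b['centre'],3).tolist(),round(b['conf'],2)) for b in boxes_of(c,n)[:2]])
E
```

```text
0.0 [0.21279494 0.47953372 0.24503634] [-1.79913364e+02 -1.25602769e-02  1.56060914e+02]
scene station [([0.688, 0.049, 0.069], 0.62)]
scene handle_grip [([0.579, 0.022, 0.088], 0.68)]
scene selector_knob [([0.605, 0.023, 0.099], 0.81)]
scene pointer [([0.678, 0.043, 0.101], 0.63)]
scene green_clip [([0.728, 0.006, 0.105], 0.69)]
scene jar_red_mid [([0.524, 0.366, 0.071], 0.84)]
scene jar_blue_mid [([0.488, -0.323, 0.073], 0.83)]
scene tube_rack [([0.665, -0.414, 0.062], 0.81)]
side station [([0.647, 0.008, 0.057], 0.9)]
side handle_grip [([0.497, 0.346, 0.053], 0.69), ([0.561, 0.004, 0.077], 0.59)]
side selector_knob [([0.599, 0.01, 0.101], 0.69)]
side pointer [([0.66, 0.023, 0.099], 0.91)]
side green_clip [([0.721, 0.003, 0.1], 0.6)]
side jar_red_mid [([0.5, 0.344, 0.057], 0.8)]
side jar_blue_mid [([0.46, -0.342, 0.066], 0.78)]
side tube_rack [([0.631, -0.447, 0.058], 0.77)]
```

View pics/scene0.png

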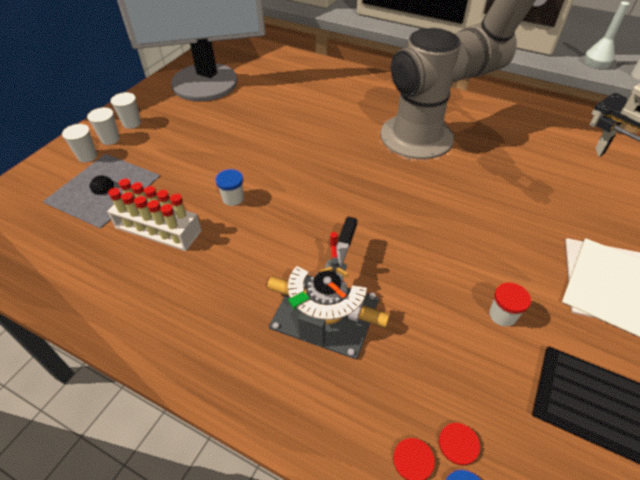

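View pics/side0.png

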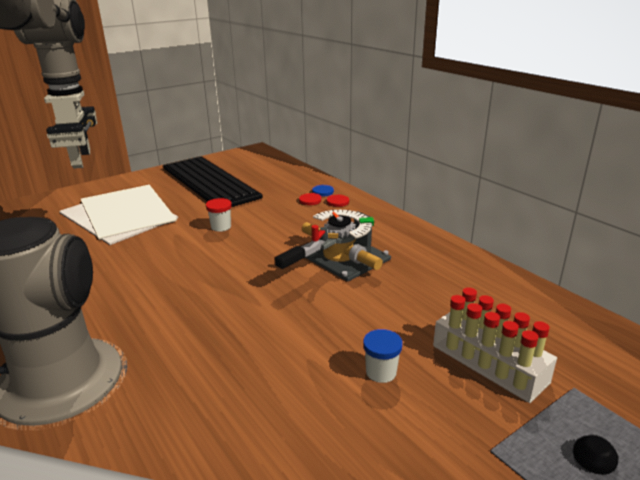

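```bash
cat > h.py <<'E'
from bench import *
import cv2,numpy as np
def back(cam,px,z):   # pixel -> world at height z
    p=camera_params(cam);R=np.array(p['R']);t=np.array(p['t'])
    u,v=px
    r=R.T@np.array([(u-p['cx'])/p['fx'],(v-p['cy'])/p['fy'],1]);c=-R.T@t
    return c+r*(z-c[2])/r[2]
def blobs(im,kind,amin=15):
    h=cv2.cvtColor(im,cv2.COLOR_RGB2HSV).astype(int);H,S,V=h[...,0],h[...,1],h[...,2]
    hue={'red':(H<6)|(H>172),'orange':(H>=7)&(H<=18),'green':(H>45)&(H<85)}[kind]
    m=(hue&(S>140)&(V>70)).astype('uint8')
    n,l,st,c=cv2.connectedComponentsWithStats(m)
    return [(int(st[i,4]),c[i].round(1).tolist(),st[i,:4].tolist()) for i in range(1,n) if st[i,4]>=amin]
E
python3 - <<'E'
from h import *
for c in ['scene','side']:
    im=cv2.imread(f'pics/{c}0.png')[:,:,::-1].copy()
    p=camera_params(c);print(c,'cam at',(-np.array(p['R']).T@p['t']).round(3))
    for k in ['red','orange','green']:
        for b in blobs(im,k): print(c,k,b,back(c,b[1],.1).round(3))
E
```

```text
scene cam at [1.135 0.27  0.825]
scene red (1129, [144.6, 196.5], [107, 179, 75, 37]) [ 0.642 -0.44   0.1  ]
scene red (156, [333.5, 243.6], [330, 232, 8, 26]) [0.571 0.007 0.1  ]
scene red (856, [512.3, 297.7], [495, 283, 36, 31]) [0.536 0.366 0.1  ]
scene red (1348, [459.1, 443.5], [439, 423, 41, 42]) [0.84  0.352 0.1  ]
scene red (1403, [413.6, 459.2], [393, 438, 42, 42]) [0.892 0.298 0.1  ]
scene orange (36, [271.6, 23.6], [265, 20, 14, 7]) [-0.257 -0.651  0.1  ]
scene orange (185723, [337.6, 263.8], [0, 24, 640, 456]) [0.615 0.038 0.1  ]
scene orange (62, [561.4, 92.5], [549, 86, 27, 12]) [-0.256  0.34   0.1  ]
scene orange (17, [109.4, 105.5], [106, 103, 7, 6]) [ 0.401 -0.784  0.1  ]
scene orange (97, [627.6, 125.0], [610, 115, 30, 21]) [-0.169  0.522  0.1  ]
scene orange (93, [140.1, 194.8], [124, 188, 35, 15]) [ 0.643 -0.453  0.1  ]
scene orange (25, [124.3, 201.8], [114, 198, 21, 7]) [ 0.677 -0.469  0.1  ]
scene orange (20, [142.7, 207.8], [135, 205, 15, 7]) [ 0.672 -0.419  0.1  ]
scene orange (17, [157.4, 211.8], [151, 210, 12, 6]) [ 0.667 -0.381  0.1  ]
scene orange (101, 
[... 717 characters left out ...]
4]) [ 0.656 -0.427  0.1  ]
side red (386, [515.9, 324.0], [503, 312, 27, 25]) [ 0.66  -0.463  0.1  ]
side red (404, [535.3, 333.6], [522, 321, 28, 26]) [ 0.664 -0.498  0.1  ]
side orange (132345, [277.9, 318.2], [0, 0, 640, 480]) [ 0.343 -0.203  0.1  ]
side orange (15, [335.5, 214.6], [333, 212, 6, 5]) [0.677 0.068 0.1  ]
side orange (45, [332.4, 235.2], [328, 233, 10, 5]) [ 0.606 -0.013  0.1  ]
side orange (386, [338.6, 251.5], [324, 241, 30, 20]) [ 0.572 -0.08   0.1  ]
side orange (20, [494.4, 325.3], [486, 319, 15, 10]) [ 0.628 -0.443  0.1  ]
side orange (19, [531.4, 345.7], [523, 341, 15, 7]) [ 0.632 -0.513  0.1  ]
side green (64, [367.1, 219.8], [360, 217, 14, 8]) [ 0.719 -0.001  0.1  ]
```

The scene view shows the station at about (325,290), with the knob at (333,243) on the -y side of the handle, the clip at (298,299) and the arrow at (337,290). The side view agrees. Next I bring the wrist camera over it.

Call:
{"method": "play_rows", "body": {"grip": [0, 0, 0, -0.5, -1, -1, -1, -1, -1, -1, -1, -1], "delta_pos": [[-0.507, -0.278, -0.08], [-0.507, -0.278, -0.08], [-0.507, -0.278, -0.08], [-0.507, -0.278, -0.08], [-0.507, -0.278, -0.08], [-0.507, -0.278, -0.08], [-0.507, -0.278, -0.08], [-0.507, -0.278, -0.08], [-0.507, -0.278, -0.08], [-0.507, -0.278, -0.08], [-0.507, -0.278, -0.08], [-0.507, -0.278, -0.08]], "turn": [[0, 0, -23.9], [0, 0, -23.9], [0, 0, -23.9], [0, 0, -23.9], [0, 0, -23.9], [0, 0, -23.9], [0, 0, -23.9], [0, 0, -23.9], [0, 0, -23.9], [0, 0, -23.9], [0, 0, -23.9], [0, 0, -23.9]]}}

```text
time_s: 2.4
tool_pos: [0.5631, 0.0205, 0.3255]
ee_rot: [180.0, -0.0, 180.0]
contact_force: [0.0, 0.0, 0.2]
grip_width: 0.0002
```

```bash
python3 - <<'E'
from h import *
s=observe();print(s['time_s'],s['tool_pos'],s['ee_rot'],s['grip_width'])
p=camera_params('wrist');im,d=read_camera('wrist')
print({k:np.array(v).round(3).tolist() for k,v in p.items()})
R=np.array(p['R']);print('cam',(-R.T@p['t']).round(3))
cv2.imwrite('pics/w0.png',im[:,:,::-1]);np.save('w0d.npy',d);np.savez('w0p.npz',**p)
for n in ['handle_grip','selector_knob','pointer','green_clip']:
    print(n,[(np.round(b['centre'],3).tolist(),round(b['conf'],2)) for b in boxes_of('wrist',n)[:2]])
E
```

```text
2.4 [0.56314869 0.0205195  0.32545354] [ 1.79969074e+02 -4.42040023e-02  1.79962513e+02] 0.0002410197120709087
{'fx': 371.648, 'fy': 371.648, 'cx': 322.28, 'cy': 239.869, 'R': [[0.001, 1.0, -0.0], [0.964, -0.001, 0.265], [0.265, -0.001, -0.964]], 't': [-0.021, -0.597, 0.319]}
cam [0.491 0.02  0.466]
handle_grip [([0.565, 0.019, 0.084], 0.85)]
selector_knob [([0.597, 0.018, 0.103], 0.95)]
pointer [([0.634, 0.043, 0.091], 0.9), ([0.565, 0.016, 0.084], 0.66)]
green_clip []
```

View pics/w0.png

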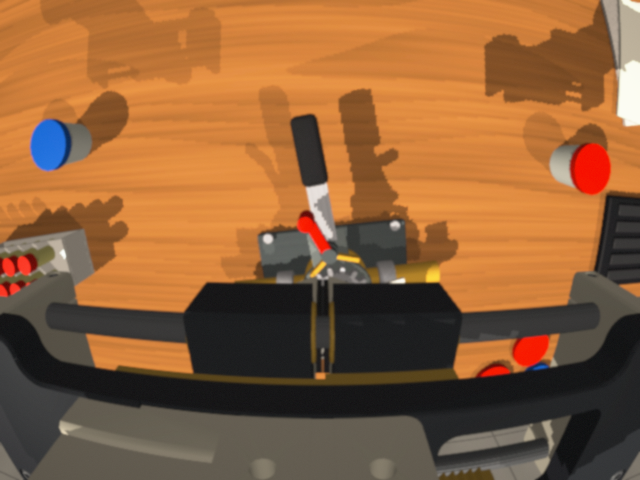

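The wrist view shows the black grip from (304,116) to (316,185), the red knob at about (306,220), and the fingers hiding the pointer at about (340,275).

```bash
cat >> h.py <<'E'
def wback(p,px,z):
    R=np.array(p['R']);c=-R.T@np.array(p['t']);d=np.array([(px[0]-p['cx'])/p['fx'],(px[1]-p['cy'])/p['fy']])
    th=np.hypot(*d);v=np.r_[d/th*np.sin(th),np.cos(th)];r=R.T@v
    return c+r*(z-c[2])/r[2]
E
python3 - <<'E'
from h import *
p=dict(np.load('w0p.npz'))
im=cv2.imread('pics/w0.png')[:,:,::-1].copy()
for n,px,z in [('gripout',(304,116),.086),('gripin',(316,184),.086),('knobtop',(306,219),.13),('bolt1',(268,239),.03),('bolt2',(395,226),.03)]:
    print(n,wback(p,px,z).round(4))
for b in blobs(im,'red'): print(b,wback(p,b[1],.11).round(3))
# dark grip mask
g=im.max(2)<60; sub=np.zeros_like(g);sub[100:195,285:335]=g[100:195,285:335]
y,x=np.nonzero(sub);P=np.array([wback(p,q,.086)[:2] for q in zip(x,y)])
m=P.mean(0);ev,V=np.linalg.eigh(np.cov((P-m).T));print('grip c',m,'dir',V[:,1],np.degrees(np.arctan2(V[1,1],V[0,1])),2*np.sqrt(3*ev))
def crop(f,x,y,w,h,s): 
    i=cv2.imread(f)[y:y+h,x:x+w];return cv2.resize(i,(w*s,h*s),interpolation=cv2.INTER_CUBIC)
a=crop('pics/scene0.png',262,210,134,150,4);b=crop('pics/side0.png',262,185,134,100,4)
b=cv2.copyMakeBorder(b,0,200,0,0,cv2.BORDER_CONSTANT)[:600,:264] if 0 else b
cv2.imwrite('pics/c1.png',a)
E
```

```text
gripout [0.4664 0.0018 0.086 ]
gripin [0.5362 0.0137 0.086 ]
knobtop [0.5635 0.0051 0.13  ]
bolt1 [ 0.6099 -0.0464  0.03  ]
bolt2 [0.5936 0.1088 0.03  ]
(1625, [589.7, 168.0], [570, 143, 40, 51]) [0.503 0.329 0.11 ]
(591, [312.6, 231.1], [297, 212, 35, 42]) [0.58  0.011 0.11 ]
(603, [17.7, 264.9], [0, 254, 37, 22]) [ 0.623 -0.386  0.11 ]
(275, [10.7, 288.1], [0, 281, 30, 16]) [ 0.659 -0.415  0.11 ]
(872, [530.0, 349.1], [513, 334, 36, 34]) [0.733 0.284 0.11 ]
(300, [493.6, 371.0], [476, 364, 35, 14]) [0.761 0.236 0.11 ]
grip c [0.50099116 0.00665876] dir [-0.98188972 -0.18945336] -169.07911509643367 [0.02408907 0.06915725]
```

View pics/c1.png

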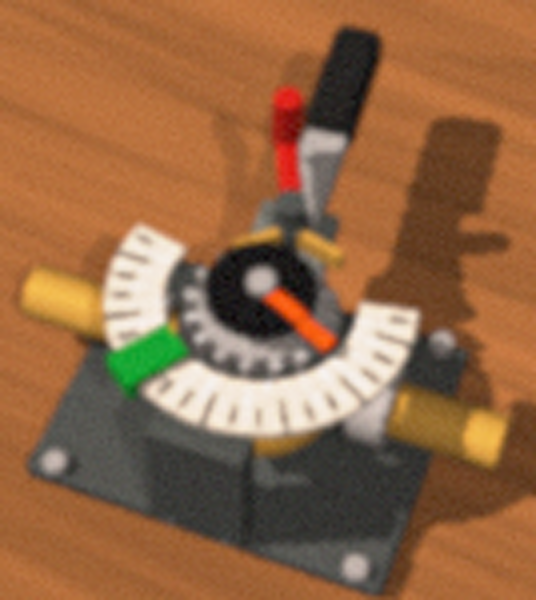

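The crop shows the hub at scene pixel (327,280), the arrow tip at (344,296) and the clip centre at (299,299).

```bash
python3 - <<'E'
from h import *
hub=back('scene',(327.2,279.7),.108);tip=back('scene',(344.5,295.5),.105);cl=back('scene',(298.7,299),.1)
print(hub,tip,cl)
S=np.array([.663,.038])
for o in (S,hub[:2]):
    for q in (tip,cl): v=q[:2]-o;print(np.hypot(*v).round(4),np.degrees(np.arctan2(v[1],v[0])).round(1))
E
```

```text
[0.6645539  0.03978736 0.108     ] [0.68031778 0.08433496 0.105     ] [0.72402019 0.00980527 0.1       ]
0.0495 69.5
0.0672 -24.8
0.0473 70.5
0.0666 -26.8
```

Call:
{"method": "play_rows", "body": {"grip": [-1, -1, -1, -1, -1, -1, -1], "delta_pos": [[-0.003, -0.06, 0], [-0.003, -0.06, 0.05], [-0.003, -0.06, 0.1], [-0.003, -0.06, 0.15], [-0.003, -0.06, 0.198], [-0.003, -0.06, 0.198], [-0.003, -0.06, 0.198]], "turn": [[0, 0, 0], [0, 0, 0], [0, 0, 0], [0, 0, 0], [0, 0, 0], [0, 0, 0], [0, 0, 0]]}}

```text
time_s: 3.52
tool_pos: [0.5677, -0.0398, 0.1297]
ee_rot: [-180.0, 0.2, 180.0]
contact_force: [-0.4, 0.8, 1.5]
grip_width: 0.0005
```

Call:
{"method": "play_rows", "body": {"grip": [-1, -1, -1, -1, -1, -1, -1, -1, -1], "delta_pos": [[0, 0.01, 0], [0, 0.02, 0], [0, 0.027, 0], [0, 0.034, 0], [0, 0.041, 0], [0, 0.046, 0], [0, 0.05, 0], [0, 0.05, 0], [0, 0.05, 0]], "turn": [[0, 0, 0], [0, 0, 0], [0, 0, 0], [0, 0, 0], [0, 0, 0], [0, 0, 0], [0, 0, 0], [0, 0, 0], [0, 0, 0]]}}

```text
time_s: 4.65
tool_pos: [0.5669, 0.0103, 0.1278]
ee_rot: [180.0, 0.0, 180.0]
contact_force: [-0.2, -0.3, 0.2]
grip_width: 0.0004
```

```bash
python3 - <<'E'
from h import *
s=observe();print(s['time_s'],s['tool_pos'],s['contact_force'])
p=camera_params('wrist');im,d=read_camera('wrist')
i=im[90:330,200:460,::-1];cv2.imwrite('pics/w1.png',cv2.resize(i,None,fx=2.4,fy=2.4))
for b in blobs(im,'red',60): print(b)
np.savez('w1p.npz',**p)
E
```

```text
4.65 [0.56692763 0.01029566 0.12775839] [-0.20594355 -0.32907837  0.22489141]
(367, [374.9, 276.1], [360, 268, 32, 15])
(168, [534.0, 471.5], [528, 462, 15, 18])
```

View pics/w1.png

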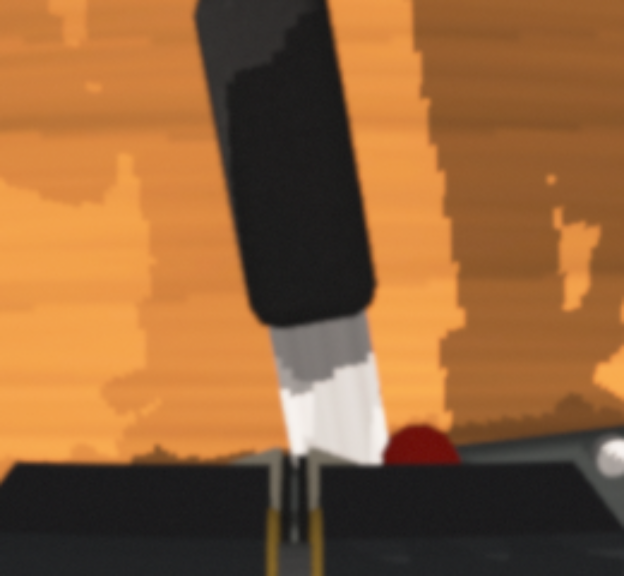

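The knob is now on the +y side of the handle, at about (375,279) in full-picture pixels. I push a little more to be sure it reaches the stop.

Call:
{"method": "play_rows", "body": {"grip": [-1, -1, -1, -1, -1], "delta_pos": [[0, 0.003, 0], [0, 0.005, 0], [0, 0.007, 0], [0, 0.007, 0], [0, 0.007, 0]], "turn": [[0, 0, 0], [0, 0, 0], [0, 0, 0], [0, 0, 0], [0, 0, 0]]}}

```text
time_s: 5.32
tool_pos: [0.5664, 0.0154, 0.1277]
ee_rot: [-179.9, -0.0, 180.0]
contact_force: [-1.2, -7.7, 0.0]
grip_width: 0.0003
```

```bash
python3 - <<'E'
from h import *
s=observe();print(s['time_s'],s['tool_pos'],s['contact_force'])
p=dict(np.load('w1p.npz'));print(wback(p,(375,277),.13))
p=camera_params('wrist');im,d=read_camera('wrist')
for b in blobs(im,'red',60): print(b)
g=im.max(2)<70;sub=np.zeros_like(g);sub[0:228,270:370]=g[0:228,270:370]
n,l,st,c=cv2.connectedComponentsWithStats(sub.astype('uint8'));k=1+st[1:,4].argmax()
y,x=np.nonzero(l==k);P=np.array([wback(p,q,.086)[:2] for q in zip(x,y)])
m=P.mean(0);ev,V=np.linalg.eigh(np.cov((P-m).T));print('grip c',m,np.degrees(np.arctan2(V[1,1],V[0,1])),2*np.sqrt(3*ev))
im,d=read_camera('scene')
for b in blobs(im,'red',30): print(b,back('scene',b[1],.11).round(3))
E
```

```text
5.325 [0.56642746 0.01543038 0.12772129] [-1.23091293 -7.72040481  0.00786056]
[0.54834575 0.03113535 0.13      ]
(331, [373.7, 276.6], [359, 269, 31, 14])
(221, [532.5, 471.6], [525, 462, 18, 18])
grip c [0.49962236 0.01563189] -172.50792758662186 [0.0254925  0.07024884]
(1137, [144.7, 196.6], [107, 179, 75, 37]) [ 0.649 -0.43   0.11 ]
(157, [347.6, 247.5], [338, 236, 17, 25]) [0.575 0.041 0.11 ]
(873, [512.4, 297.5], [495, 282, 36, 32]) [0.544 0.365 0.11 ]
(1343, [459.1, 443.5], [439, 423, 41, 42]) [0.844 0.351 0.11 ]
(1398, [413.6, 459.2], [393, 438, 42, 42]) [0.896 0.298 0.11 ]
```

Call:
{"method": "play_rows", "body": {"grip": [-1, -1, -0.5, 0.1, 0.1, 0.1, 0.1, 0.1, 0.1, -0.2, -0.2], "delta_pos": [[0, -0.015, 0], [0, -0.015, -0.05], [0.03, -0.007, -0.06], [0.073, 0.001, -0.06], [0.073, 0.001, -0.06], [0.073, 0.001, -0.01], [0.073, 0.001, 0.03], [0.073, 0.001, 0.05], [0.073, 0.001, 0.05], [0.073, 0.001, 0.05], [0.073, 0.001, 0.05]], "turn": [[0, 0, 0], [0, 0, 0], [0, 0, -7.5], [0, 0, -7.5], [0, 0, -7.5], [0, 0, -7.5], [0, 0, -7.5], [0, 0, -7.5], [0, 0, -7.5], [0, 0, -7.5], [0, 0, -7.5]]}}

```text
time_s: 6.8
tool_pos: [0.4946, 0.0178, 0.0788]
ee_rot: [-179.9, 0.1, -172.5]
contact_force: [0.3, -3.5, -0.5]
grip_width: 0.0383
```

```bash
cat >> h.py <<'E'
S=np.array([.664,.039])
def orange():
    im,d=read_camera('scene')
    h=cv2.cvtColor(im,cv2.COLOR_RGB2HSV).astype(int);m=(h[...,0]<13)&(h[...,1]>200)&(h[...,2]>190)
    sub=np.zeros_like(m);sub[260:330,285:375]=m[260:330,285:375]
    y,x=np.nonzero(sub);P=np.array([back('scene',q,.105)[:2]-S for q in zip(x,y)])
    r=np.hypot(*P.T) if len(P) else [];P=P[(r>.012)&(r<.055)] if len(P) else P
    a=np.degrees(np.arctan2(*P.mean(0)[::-1])) if len(P) else None
    return im,a,len(P)
def plan(r,angs,z0):  # rows from present pose: TCP at r,handle dir ang(deg)
    from scipy.spatial.transform import Rotation as Ro
    s=observe();R=Ro.from_euler('xyz',s['ee_rot'],degrees=True);yaw=s['ee_rot'][2]%360
    for a in angs:
        t=np.r_[S+r*np.array([np.cos(np.radians(a)),np.sin(np.radians(a))]),z0]
        print(a,R.inv().apply(t-s['tool_pos']).round(4).tolist(),round(-(a-yaw),1))
E
python3 - <<'E'
from h import *
s=observe();print(s['time_s'],s['tool_pos'],s['ee_rot'],s['contact_force'],s['grip_width'])
im,a,n=orange();print(a,n)
i=cv2.resize(im[200:350,250:400,::-1],None,fx=4,fy=4);cv2.imwrite('pics/s2.png',i)
plan(.172,[180,173,166,159,152],.078)
E
```

```text
6.8 [0.49464769 0.01776566 0.07879459] [-1.79946789e+02  1.47938534e-01 -1.72526018e+02] [ 0.31048866 -3.4818836  -0.52973477] 0.03830760945509142
67.3855510199039 71
180 [-0.0001, 0.0216, 0.0007] 7.5
173 [-0.0041, 0.0422, 0.0007] 14.5
166 [-0.0106, 0.0622, 0.0007] 21.5
159 [-0.0195, 0.0812, 0.0007] 28.5
152 [-0.0306, 0.099, 0.0007] 35.5
```

View pics/s2.png

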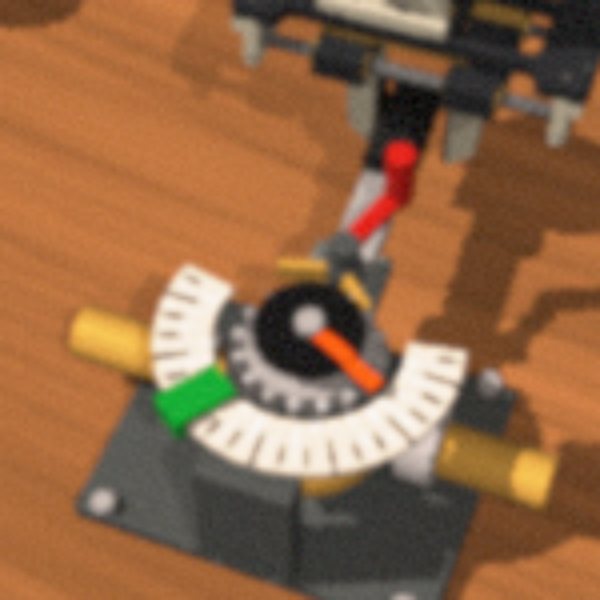

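The crop shows the gripper straddling the grip, the red lever flipped to the +y side, and the arrow at about 67°. Now the first drive stroke.

Call:
{"method": "play_rows", "body": {"grip": [-0.2, -0.2, -0.2, -0.2, -0.2, -0.2, -0.2], "delta_pos": [[0, 0.0216, 0], [-0.0041, 0.0422, 0], [-0.0106, 0.0622, 0], [-0.0195, 0.0812, 0], [-0.0274, 0.094, 0], [-0.0274, 0.094, 0], [-0.0274, 0.094, 0]], "turn": [[0, 0, 7.5], [0, 0, 14.5], [0, 0, 21.5], [0, 0, 28.5], [0, 0, 33.5], [0, 0, 33.5], [0, 0, 33.5]]}}

```text
time_s: 7.72
tool_pos: [0.5084, 0.1148, 0.078]
ee_rot: [180.0, -0.0, 154.0]
contact_force: [-0.4, -0.2, 0.0]
grip_width: 0.0366
```

```bash
python3 - <<'E'
from h import *
s=observe();print(s['time_s'],s['tool_pos'],s['ee_rot'],s['contact_force'],s['grip_width'])
im,a,n=orange();print(a,n)
plan(.172,[162,170,178,186,194,202,210,218,219],.078)
E
```

```text
7.725 [0.5083515  0.1147652  0.07798502] [ 1.79979256e+02 -9.52805895e-04  1.54043710e+02] [-0.3613601  -0.21657019  0.01442597] 0.036564957263465724
36.64871762845797 62
162 [-0.0028, -0.0237, -0.0001] -8.0
170 [-0.0078, -0.0471, -0.0001] -16.0
178 [-0.016, -0.0697, -0.0001] -24.0
186 [-0.0272, -0.0909, -0.0001] -32.0
194 [-0.0413, -0.1103, -0.0001] -40.0
202 [-0.058, -0.1276, -0.0001] -48.0
210 [-0.0769, -0.1423, -0.0001] -56.0
218 [-0.0977, -0.1544, -0.0002] -64.0
219 [-0.1004, -0.1556, -0.0002] -65.0
```

Call:
{"method": "play_rows", "body": {"grip": [-0.2, -0.2, -0.2, -0.2, -0.2, -0.2, -0.2, -0.2, -0.2], "delta_pos": [[-0.0028, -0.0237, 0], [-0.0078, -0.0471, 0], [-0.016, -0.0697, 0], [-0.0272, -0.0909, 0], [-0.0413, -0.1103, 0], [-0.058, -0.1276, 0], [-0.0769, -0.1423, 0], [-0.0977, -0.1544, 0], [-0.0977, -0.1544, 0]], "turn": [[0, 0, -8], [0, 0, -16], [0, 0, -24], [0, 0, -32], [0, 0, -40], [0, 0, -48], [0, 0, -56], [0, 0, -64], [0, 0, -64]]}}

```text
time_s: 8.9
tool_pos: [0.5289, -0.0679, 0.0777]
ee_rot: [-180.0, 0.0, -142.2]
contact_force: [-0.1, 0.6, -0.3]
grip_width: 0.037
```

```bash
python3 - <<'E'
from h import *
s=observe();print(s['time_s'],s['tool_pos'],s['ee_rot'],s['contact_force'],s['grip_width'])
im,a,n=orange();print(a,n)
plan(.172,[210,202,194,186,178,170,162,154],.078)
E
```

```text
8.9 [ 0.52893093 -0.06792629  0.07771671] [-1.79973538e+02  3.86693459e-02 -1.42203688e+02] [-0.1234914   0.55836796 -0.30699878] 0.03695710481516169
36.70481059767031 62
210 [-0.0019, 0.0238, -0.0004] 7.7
202 [-0.0067, 0.0473, -0.0004] 15.7
194 [-0.0148, 0.0699, -0.0004] 23.7
186 [-0.026, 0.0911, -0.0004] 31.7
178 [-0.04, 0.1106, -0.0004] 39.7
170 [-0.0566, 0.128, -0.0004] 47.7
162 [-0.0755, 0.1428, -0.0004] 55.7
154 [-0.0962, 0.1549, -0.0004] 63.7
```

Call:
{"method": "play_rows", "body": {"grip": [-0.2, -0.2, -0.2, -0.2, -0.2, -0.2, -0.2, -0.2, -0.2, -0.2], "delta_pos": [[-0.0019, 0.0238, 0], [-0.0067, 0.0473, 0], [-0.0148, 0.0699, 0], [-0.026, 0.0911, 0], [-0.04, 0.1106, 0], [-0.0566, 0.128, 0], [-0.0755, 0.1428, 0], [-0.0962, 0.1549, 0], [-0.0962, 0.1549, 0], [-0.0962, 0.1549, 0]], "turn": [[0, 0, 7.7], [0, 0, 15.7], [0, 0, 23.7], [0, 0, 31.7], [0, 0, 39.7], [0, 0, 47.7], [0, 0, 55.7], [0, 0, 63.7], [0, 0, 63.7], [0, 0, 63.7]]}}

```text
time_s: 10.2
tool_pos: [0.5081, 0.1147, 0.0775]
ee_rot: [-180.0, -0.1, 154.4]
contact_force: [0.7, 0.3, -0.1]
grip_width: 0.0367
```

```bash
python3 - <<'E'
from h import *
s=observe();print(s['time_s'],s['tool_pos'],s['ee_rot'],s['contact_force'],s['grip_width'])
im,a,n=orange();print(a,n)
i=cv2.resize(im[200:350,250:400,::-1],None,fx=4,fy=4);cv2.imwrite('pics/s3.png',i)
plan(.172,[162,170,178,186,194,202,210,218],.078)
E
```

```text
10.2 [0.50805063 0.11465301 0.07753547] [-1.79984434e+02 -6.71276401e-02  1.54382361e+02] [ 0.73013671  0.33995619 -0.14590208] 0.03670303052121853
-5.349779695373766 66
162 [-0.0026, -0.0234, -0.0004] -7.7
170 [-0.0074, -0.0469, -0.0004] -15.7
178 [-0.0155, -0.0695, -0.0004] -23.7
186 [-0.0267, -0.0908, -0.0004] -31.7
194 [-0.0407, -0.1103, -0.0004] -39.7
202 [-0.0572, -0.1276, -0.0004] -47.7
210 [-0.076, -0.1425, -0.0004] -55.7
218 [-0.0968, -0.1546, -0.0005] -63.7
```

View pics/s3.png

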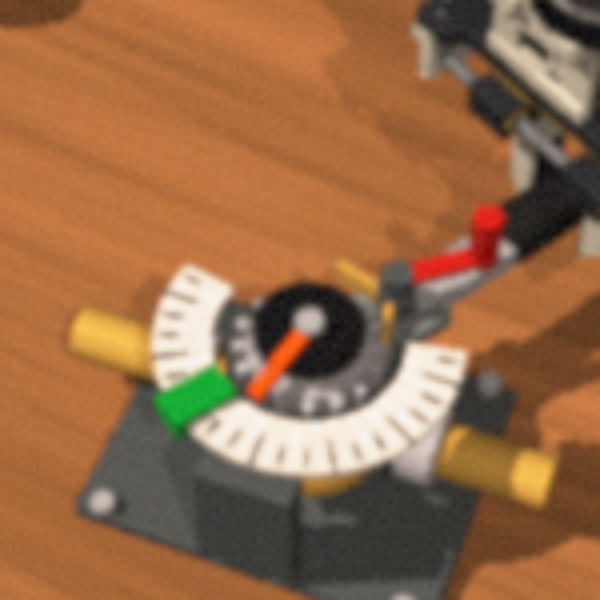

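The crop shows the arrow a little anticlockwise of the clip, with about 20° left, so one more tooth is needed. I swing back about 32° and then drive forward.

Call:
{"method": "play_rows", "body": {"grip": [-0.2, -0.2, -0.2, -0.2, -0.2], "delta_pos": [[-0.0026, -0.0234, 0], [-0.0074, -0.0469, 0], [-0.0155, -0.0695, 0], [-0.0267, -0.0908, 0], [-0.0267, -0.0908, 0]], "turn": [[0, 0, -7.7], [0, 0, -15.7], [0, 0, -23.7], [0, 0, -31.7], [0, 0, -31.7]]}}

```text
time_s: 10.88
tool_pos: [0.4934, 0.0198, 0.0778]
ee_rot: [180.0, -0.0, -174.3]
contact_force: [-0.2, 0.5, 0.3]
grip_width: 0.0366
```

```bash
python3 - <<'E'
from h import *
s=observe();print(s['time_s'],s['tool_pos'],s['contact_force'])
im,a,n=orange();print(a,n)
plan(.172,[178,170,163,157,155],.078)
E
```

```text
10.875 [0.49344726 0.01978137 0.07777406] [-0.20819002  0.50176501  0.33255912]
-5.228373115601065 67
178 [-0.0011, 0.0244, -0.0003] 7.7
170 [-0.006, 0.0479, -0.0002] 15.7
163 [-0.0129, 0.0677, -0.0002] 22.7
157 [-0.0207, 0.0839, -0.0002] 28.7
155 [-0.0237, 0.0891, -0.0002] 30.7
```

Call:
{"method": "play_rows", "body": {"grip": [-0.2, -0.2, -0.2, -0.2, -0.2, -0.2], "delta_pos": [[-0.0011, 0.0244, 0], [-0.006, 0.0479, 0], [-0.0129, 0.0677, 0], [-0.0207, 0.0839, 0], [-0.0207, 0.0839, 0], [-0.0207, 0.0839, 0]], "turn": [[0, 0, 7.7], [0, 0, 15.7], [0, 0, 22.7], [0, 0, 28.7], [0, 0, 28.7], [0, 0, 28.7]]}}

```text
time_s: 11.68
tool_pos: [0.505, 0.1071, 0.0776]
ee_rot: [-180.0, -0.1, 157.3]
contact_force: [-0.4, 0.7, -0.4]
grip_width: 0.0369
```

```bash
python3 - <<'E'
from h import *
s=observe();print(s['time_s'],s['tool_pos'],s['contact_force'])
im,a,n=orange();print(a,n)
for b in blobs(im,'green'): v=back('scene',b[1],.098)[:2]-S;print(b,np.degrees(np.arctan2(v[1],v[0])))
i=cv2.resize(im[200:350,250:400,::-1],None,fx=4,fy=4);cv2.imwrite('pics/s4.png',i)
plan(.172,[155,154,153,152],.078)
E
```

```text
11.675 [0.50498572 0.10706534 0.07755234] [-0.38158865  0.68015195 -0.40583485]
-23.86621354753728 67
(166, [297.6, 299.4], [289, 292, 20, 17]) -27.318641308325557
155 [-0.001, 0.0056, -0.0004] 2.3
154 [-0.0011, 0.0086, -0.0004] 3.3
153 [-0.0013, 0.0116, -0.0004] 4.3
152 [-0.0016, 0.0146, -0.0004] 5.3
```

View pics/s4.png

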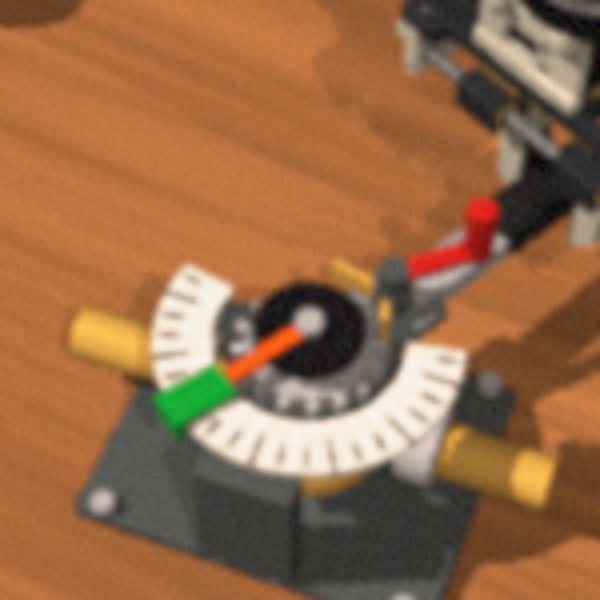

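The arrow now points at the clip, about 3° short of its middle. I nudge 2°, then open the gripper and lift away.

Call:
{"method": "play_rows", "body": {"grip": [-0.2, -0.2, -0.2, 0.2, 0.2, 0.2, 0.2, 0.2, 0.2, 0.2, 0.2], "delta_pos": [[-0.001, 0.0056, 0], [-0.001, 0.0056, 0], [-0.001, 0.0056, 0], [-0.001, 0.0046, 0], [-0.001, 0.0036, 0], [0, 0.0036, 0], [0, 0.0036, -0.03], [0, 0.0036, -0.08], [0, 0.0036, -0.14], [0.03, 0.0036, -0.18], [0.03, 0.0036, -0.18]], "turn": [[0, 0, 2.3], [0, 0, 2.3], [0, 0, 2.3], [0, 0, 2.3], [0, 0, 2.3], [0, 0, 2.3], [0, 0, 2.3], [0, 0, 2.3], [0, 0, 2.3], [0, 0, 2.3], [0, 0, 2.3]]}}

```text
time_s: 13.1
tool_pos: [0.4797, 0.1225, 0.2612]
ee_rot: [179.8, 0.3, 155.0]
contact_force: [-0.1, -0.3, -0.6]
grip_width: 0.0551
```

```bash
python3 - <<'E'
from h import *
s=observe();print(s['time_s'],s['tool_pos'],s['contact_force'],s['grip_width'])
im,a,n=orange();print(a,n)
i=cv2.resize(im[190:340,250:400,::-1],None,fx=4,fy=4);cv2.imwrite('pics/s5.png',i)
E
```

```text
13.1 [0.47973627 0.12254253 0.26121662] [-0.08327949 -0.32338935 -0.59865279] 0.05510762379316084
-24.308281687905104 65
```

View pics/s5.png

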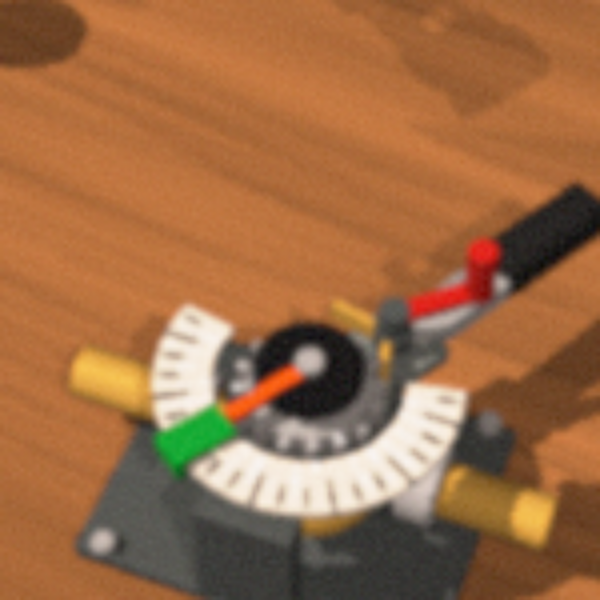

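```bash
python3 -c "
from bench import *
print(sign_off())"
```

```text
the job is handed in; nothing more can be done
None
```

The gas valve is turned down and the orange pointer points at the green clip. I handed the job in at about 13 s of the 72 s allowed; no verdict was reported.

- **Lever:** I pushed the red lever over with closed fingers until it hit its stop (about 8 N). In the last picture it sits about 20° to the clockwise side of the handle and looked unchanged after the swings.
- **Valve:** I held the grip loosely between the fingers and drove it down in three clockwise strokes, with idle swings back in between and a 2° nudge at the end.
- **Pointer:** My last measurement put the arrow at -24.3° and the clip's middle between -25° and -27°. That is a 1 to 3° error against the 10° allowed. The final nudge showed only 0.4° of movement, so part of it was probably taken up by finger slack.
- **Clear of everything:** The gripper is open and lifted well above the handle, with the force reading near zero.
- **Jars and rack:** The moves stayed well clear of them. I did not measure their positions again at the end.

The trained networks disagreed by 2 to 3 cm between cameras. I used my own pixel measurements for the spindle instead, and two separate estimates agreed to about 2 mm.

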